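Weigh the pail of bushings on the bench scale

TASK

Weigh the small steel pail of bushings: stand its folded-down wire bail upright while the pail stays standing where it is, not dragged or tipped over. Then lift the pail by its bail, carry it to the spring scale and hang the bail across both prongs of the scale's fork, letting the scale take the weight slowly: do not push the fork down harder than the pail itself would, and let go only when the scale carries the whole pail, so that the fork neither drops nor springs up. Leave the pail hanging free and still, and the other things on the bench where they are.

Things in the scene. Friction and masses are not known exactly. Their poses are not given: they have to be found in the camera images.
- pail: Small open steel pail of turned metal bushings, the only vessel with a wire bail. Round, tapered: 84 mm across at the bottom, 100 mm at the rim, 70 mm high. Loose; weighs 0.35 to 0.9 kg with its load (differs every time). Origin: centre of its underside, z up. The bail pivots in two ears at x = +-56 mm, 60 mm above the underside; folded, it lies out over the pail's -y side.
- bail (a joint): Angle of the bail about the ears (rad): 0 = folded level, bar towards the pail's -y; grows as it is raised; 1.571 = upright; 3.14 = level on the +y side; range -0.25 to 3.39; starts between -0.2 and 0.25. Stiff in its ears (0.045 N m): it stays where it is left.
- bail_grip (a point): Centre of the black sleeve in the middle of the bail's straight top bar: 12 mm diameter, 34 mm long, spins freely on the wire. The bar is parallel to the pail's x and 85 mm from the pivot line; wire 6 mm thick, straight for 44 mm either side of this point. Folded, there are about 29 mm between sleeve and pail rim. Axes turn with the bail: x along the bar.
- scale: Bench spring scale, fixed: green upright housing 90 x 70 mm, 336 mm high, on a grey foot plate 10 mm thick. Origin: on the bench straight below the fork's seat; z up. The housing's face is 105 mm from the seat on the +y side; the fork points from it to the scale's -y.
- fork_seat (a point): Where the middle of the bail's bar (wire centre line) lies when hung: midway between the fork's two prongs, at the lowest point of their saddles; 260 mm above the bench with the fork empty. Moves with the fork; axes parallel to the scale's. A bar up to 20 mm off along y still lies in the saddles.
- fork_tips (a point): Midway between the prongs' upturned open ends, at their very top: 30 mm from the seat along the scale's -y, 18 mm higher. Prongs: 8 mm round bars at x = +-30 mm (52 mm clear between), which also rise towards the housing to a crossbar 80 mm from the seat, 18 mm above it. Bring the bar in above the tips, prongs under the bar and over the pail's rim, then lower it.
- fork (a joint): How far the fork is pulled down (m): 0 = empty, at its top stop; end stop at 0.115. Spring: about 0.4 N starts it, then 100 N/m (10 mm per newton), lightly damped. Keep its speed under 0.08 m/s; more than 13 N strains it.
- tin: Bystander: plain steel tin without bail, 72 mm across, 85 mm high; origin at its underside.
- oil_bottle: Bystander: clear bottle, 52 mm across, 130 mm high; origin at its underside.
- paste_jar: Bystander: white jar with steel lid, 64 mm across, 62 mm high; origin at its underside.
- tape_roll: Bystander: roll of paper tape lying flat, 64 mm across, 24 mm high; origin at its underside.
- rub_stone: Bystander: dark dressing stone 85 x 34 x 24 mm; origin at its underside.
- die_grinder: Bystander: pencil air grinder 230 mm long, 37 mm high, lying along its x axis; origin under its middle.
- file: Bystander: flat file with wooden handle, 240 mm long, 18 mm high, lying along its x axis; origin between handle and blade.
Things that resemble listed ones, but are neither listed nor needed, are in the scene too. What is shaped like the pail but brown or green is not meant.

How it is judged:
On the way, in this order (a step that is already met when the one before it is completed fails the run):
1. the bail stands upright on the pail, the pail still standing on the bench (value of joint bail between 1.4 and 1.75 rad and height (world z) of pail below 0.006 m and angle between pail's own z axis and vertical below 0.08 rad), for 0.2 s.
2. the pail has been lifted clear of the bench by its bail (height (world z) of pail above 0.04 m and contact force between the fingers and pail above 1 N), for 0.2 s.
At the end, for the whole second after the job is handed in: The pail hangs at rest (under 0.04 m/s) on both prongs by its bail: bar middle within 15 mm of the seat along the bar, -24 to +30 mm along the prongs, in the saddles, parallel within 0.2 rad; fork down over 15 mm, pail over 12 mm above the bench, within 0.25 rad of level (x of bail_grip in the frame of fork_seat between -0.015 and 0.015 m and y of bail_grip in the frame of fork_seat between -0.024 and 0.03 m and z of bail_grip in the frame of fork_seat between -0.006 and 0.014 m and angle between the x axis of bail_grip and the x axis of fork_seat, either way round below 0.2 rad and contact force between pail and scale above 2 N and value of joint fork above 0.015 m and height (world z) of pail above 0.012 m and angle between pail's own z axis and vertical below 0.25 rad and linear speed of pail below 0.04 m/s and angular speed of pail below 0.5 rad/s); the robot touches nothing.
It fails at once if the pail is dragged over the bench (more than 30 mm) (height (world z) of pail below 0.004 m and distance of pail from where it was at the start of the episode above 0.03 m).
It fails at once if the pail is tipped more than 0.4 rad (angle between pail's own z axis and vertical above 0.4 rad).
It fails at once if the fork drops or springs up: faster than 0.08 m/s (velocity of joint fork above 0.08 m/s or velocity of joint fork below -0.08 m/s).
It fails at once if the scale is strained: pressed by the pail with more than 13 N, or by fingers or arm with more than 5 N (contact force between pail and scale above 13 N or contact force between any of the fingers, the arm and scale above 5 N).
It fails at once if a bystander is moved more than 25 mm (distance of any of tin, oil_bottle, paste_jar, tape_roll, rub_stone, die_grinder, file from where it was at the start of the episode above 0.025 m).
It also fails if it takes over 69 s, if anything falls off the work surface, if the arm or the gripper's body presses on something with over 40 N, if the wrist force passes 120 N, or if a joint passes its speed limit or range.

ROBOT

A 7-joint arm with a two-finger parallel gripper is mounted at the origin on the work surface. World frame = base frame: x ahead of the robot, y to its left, z up, the work surface at z = 0. Lengths are in m, angles in rad, forces in N, time in s.
With the tool pointing down it reaches from about 0.4 to 0.85 m from the base axis. Payload 4.5 kg.
Tool frame: the origin (TCP) lies at the very end of the fingers, on their centre line; the grasp point (between the pads) lies 19 mm behind it (r.grip_point_offset is the distance from the TCP to the grasp point, in m); z points along the fingers, y is the line along which they close (so a half turn about z gives the same grasp; the last joint's range is limited). The gripper opens to 88 mm and grips with 3 to 60 N. Pads are 18 mm wide; open, the fingers measure 123 mm over their backs; the gripper's body (75 mm by 187 mm) begins 45 mm behind the grasp point.
Start: joints at [0.034, 0.689, -0.195, 1.565, 0.157, 0.902, -0.215], TCP at [0.625, 0, 0.239] pointing down, gripper open.
Joint ranges: [-3.01, 3.01], [-0.46, 2.08], [-1.47, 1.51], [0.13, 2.56], [-1, 4.14], [0.04, 2.09], [-2.66, 2.66]. Speed limits (rad/s): [2.57, 2.57, 3.14, 3.14, 3.14, 3.14, 3.14].

INTERFACE

Orientations are given as a unit quaternion [x, y, z, w].
In Python, from plant import r gives the robot as it stands.
- The arm moves only by the tool carry_out, never from a script. Its argument "rows" is a list of rows, each a list of 3 entries, a list of its own where there are three numbers: the shift along the tool's x, y, z in cm, then the turn, a rotation vector about the tool's x, y, z in degrees, then the closure, from 0 (fully open) to 1 (shut). A call has 1 to 12 rows; each row is the pose to reach, as a shift and turn from the pose commanded when the call began, along the tool's axes at that moment; what a row does not reach only later rows make up. A row lasts 1/10 s, in which the tool goes at most 50 mm and 8.59 degrees, less where a joint would pass 70% of its speed; a pose out of reach is approached as far as the arm can. A call with a gripper value outside its range is refused whole. The fingers move at their own pace and stop on an object; "newtons" is the grip in N (left out, the last holds). Time passes only in rows, so rows that repeat a pose let the fingers close. It gives the time, the measured TCP pose, the force, the opening and the grip force at its end, in the units of the state.
- r.get_state(): the state, without advancing time (a new reading comes with each control period).
- r.snapshot(name): name is "scene" or "side" or "wrist"; returns a dict with "image" (420x560x3 uint8, red, green, blue), "fx", "fy", "cx", "cy" (pixels), "pose" (4x4, takes a point from camera to world coordinates). Camera axes: x right, y up, looking along -z (the intrinsics and any distortion apply to the point x, -y, -z); pixel columns grow to the right and rows downward; lengths in m; the calibration is good to about 2 mm. A picture is of the moment at which its call begins. There is no depth.
- r.finish_job(): hands the job in; it is judged then, once.
The state is a dict: "clock": time; "q": joint angles; "qd": joint speeds; "joint_torque": joint torques, N m; "tool_pos": TCP position; "eef_rot": TCP orientation; "contact_force": force on the tool from outside, world axes, zero at the start; "moment": the same for the moment, N m; "opening": opening from 0.0 (shut) to 1.0 (fully open); "finger_force": force on a finger pad.
Only numpy, scipy, OpenCV 4.12 (cv2) and the standard library are available. Lean on these libraries where they do the work, as an engineer would, in place of code of your own. Each camera call takes 0.05 s, during which the arm holds its last target. There are 200 camera calls.

## Working session

There is one attempt and no reset: what is moved stays moved. The work goes in short steps, Python scripts to look and compute and a tool call to move; the robot and the scene stay as the last step left them, time stands still between calls to the robot, and variables do not carry over. Pictures are saved under pics/ and viewed, at most 13 in all, crops included, and the job is handed in when it is done.

Besides the shell and the picture viewer there is one more tool, called after "Request:" in YAML: its name, and indented under it one key for each argument. carry_out: Moves the arm, as the interface text tells. Its arguments: {"type":"object","properties":{"rows":{"type":"array"},"newtons":{"type":"number"}},"required":["rows"]}

```bash
mkdir -p pics; cat > h.py <<'E'
import numpy as np, cv2
from plant import r
from scipy.spatial.transform import Rotation as R
def snap(n,f=None):
    s=r.snapshot(n)
    if f: cv2.imwrite(f,s["image"][:,:,::-1])
    return s
def ray(s,u,v):
    d=np.array([(u-s["cx"])/s["fx"],-(v-s["cy"])/s["fy"],-1.0]); P=np.array(s["pose"])
    return P[:3,3],P[:3,:3]@d
def onz(s,u,v,z):
    o,d=ray(s,u,v); return o+d*(z-o[2])/d[2]
def tri(s1,p1,s2,p2):
    o1,d1=ray(s1,*p1);o2,d2=ray(s2,*p2)
    t=np.linalg.lstsq(np.c_[d1,-d2],o2-o1,rcond=None)[0]
    a=o1+d1*t[0];b=o2+d2*t[1]; return (a+b)/2,np.linalg.norm(a-b)
E
python3 - <<'E'
from h import *
import pickle
S={n:snap(n) for n in("scene","side","wrist")}
pickle.dump(S,open("S.pkl","wb"))
im=np.zeros((600,800,3),np.uint8)
for n in S:
    cv2.imwrite(f"pics/{n}0.png",cv2.resize(S[n]["image"][:,:,::-1],(800,600)))
    print(n,{k:v for k,v in S[n].items() if k!="image"})
print(r.get_state())
E
```

```text
scene {'fx': 514.0745322547965, 'fy': 514.0745322547965, 'cx': 284.75189407702254, 'cy': 210.29021035360947, 'pose': array([[ 0.60646551, -0.55874766,  0.56568598,  1.21790522],
       [ 0.79499808,  0.43804734, -0.41963386, -0.56338049],
       [-0.0133278 ,  0.70421274,  0.70986392,  0.99848898],
       [ 0.        ,  0.        ,  0.        ,  1.        ]])}
side {'fx': 401.9279640265222, 'fy': 401.9279640265222, 'cx': 282.0227527502898, 'cy': 210.68848926361127, 'pose': array([[ 0.90168148,  0.22279568, -0.37058412,  0.18722838],
       [-0.43182371,  0.50823978, -0.74513127, -0.78088732],
       [ 0.02233356,  0.83189808,  0.55447885,  0.72444657],
       [ 0.        ,  0.        ,  0.        ,  1.        ]])}
wrist {'fx': 301.9323591950059, 'fy': 301.9323591950059, 'cx': 276.5731398757447, 'cy': 209.96228145669298, 'pose': array([[ 9.99996022e-01, -8.97026586e-04,  2.67432119e-03,
         6.25474560e-01],
       [ 1.25286808e-04,  9.61276539e-01,  2.75585559e-01,
         6.96801582e-02],
       [-2.81796979e-03, -2.75584128e-01,  9.61272827e-01,
         3.83403738e-01],
       [ 0.00000000e+00,  0.00000000e+00,  0.00000000e+00,
         1.00000000e+00]])}
{'clock': 0.15, 'q': array([ 0.03379048,  0.68980477, -0.19455271,  1.56608553,  0.15731097,
        0.90250921, -0.21510325]), 'qd': array([-1.04537628e-03, -4.01693196e-03,  5.14624680e-05, -4.23377118e-03,
        7.07864344e-04,  2.45767681e-06,  4.73567890e-04]), 'joint_torque': array([-1.46674727e-03, -5.27863634e+01, -1.26819178e+00, -1.53587687e+01,
       -5.24473807e-02,  3.92338901e-03,  1.12435155e-04]), 'tool_pos': array([ 6.24521074e-01, -1.90518785e-05,  2.38091746e-01]), 'eef_rot': array([ 7.07072816e-01,  7.07140391e-01, -5.32886038e-04, -4.64933552e-04]), 'contact_force': array([-0.44024564,  0.78533016,  0.43033088]), 'moment': array([ 0.05093305,  0.01629078, -0.0336664 ]), 'finger_force': 0.0, 'opening': 0.9979370987167137}
```

View pics/scene0.png

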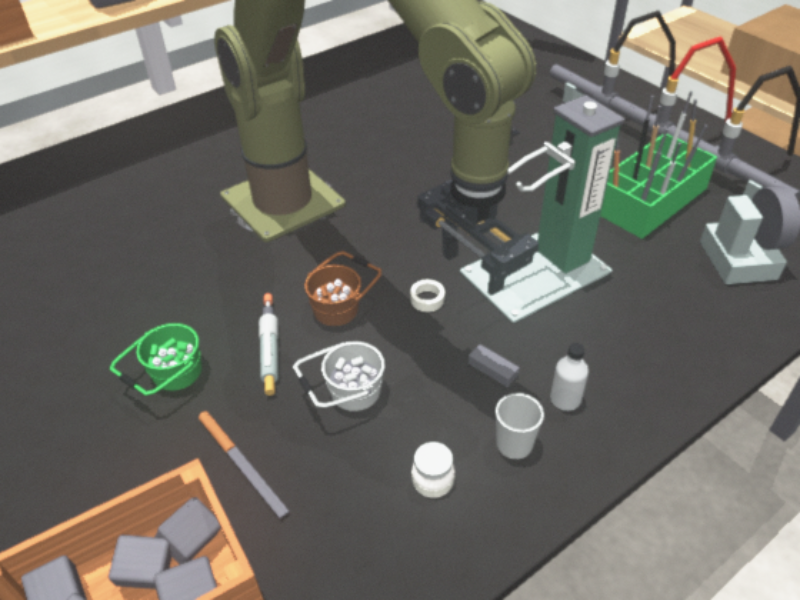

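View pics/side0.png

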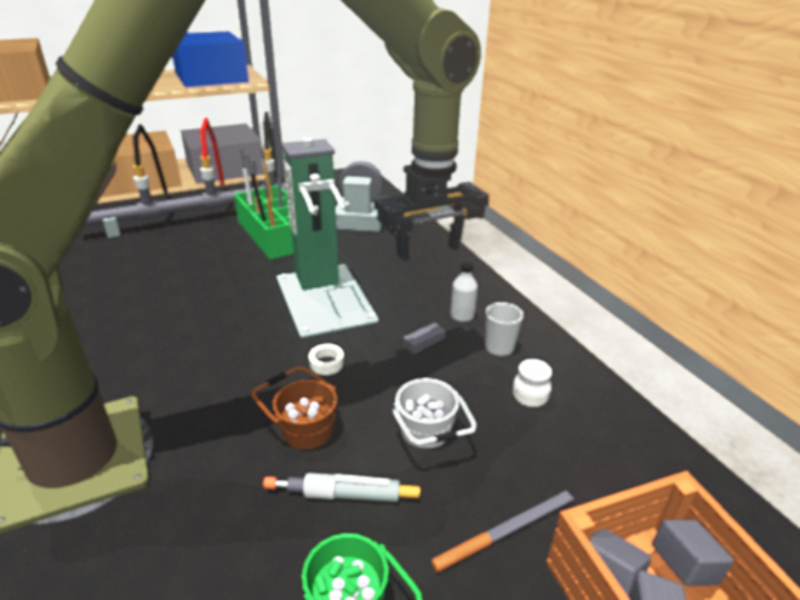

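The scene view shows the steel pail at about (354,375), its bail towards the lower left, and the scale at (575,190) with its fork pointing left. The side view shows the pail at (427,410) and the fork at (322,190). I'll zoom in for exact pixels.

```bash
python3 - <<'E'
import pickle,cv2,numpy as np
S=pickle.load(open("S.pkl","rb"))
def crop(n,u,v,w,h,k): return cv2.resize(S[n]["image"][v:v+h,u:u+w,::-1],None,fx=k,fy=k,interpolation=cv2.INTER_CUBIC)
# 400x300 each: 80x60 x5 
a=[crop("scene",200,228,80,60,5),crop("side",265,258,80,60,5),crop("scene",345,90,80,60,5),crop("side",190,110,80,60,5)]
im=np.vstack([np.hstack(a[:2]),np.hstack(a[2:])])
cv2.imwrite("pics/c0.png",im)
E
```

```text
(no output)
```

View pics/c0.png

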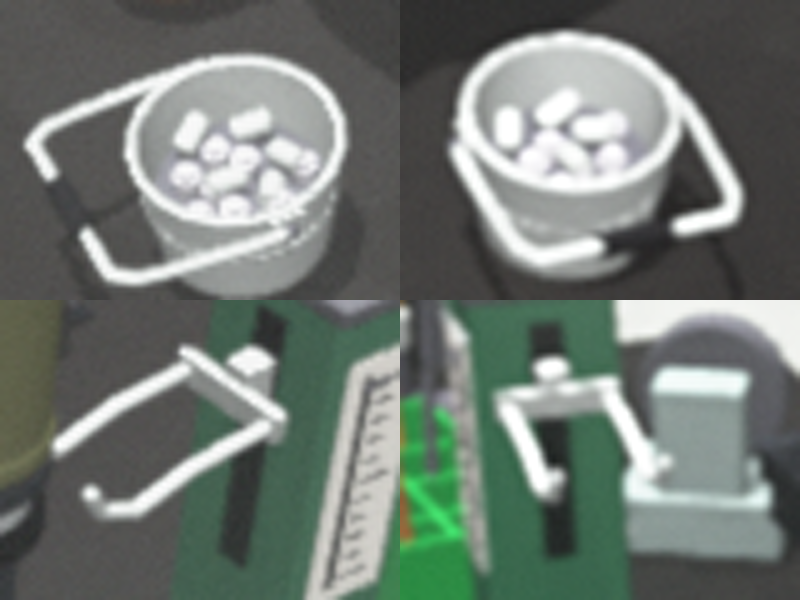

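The crop shows the pail sleeve at scene crop (67,205) and side crop (241,240). The fork crossbar ends and tips are clear too, so I can triangulate.

```bash
python3 - <<'E'
from h import *
import pickle
S=pickle.load(open("S.pkl","rb")); A,B=S["scene"],S["side"]
def p(ax,ay,bx,by,o1,o2): 
    return (o1[0]+ax/5-.4,o1[1]+ay/5-.4),(o2[0]+bx/5-.4,o2[1]+by/5-.4)
P=[(200,228),(265,258)];F=[(345,90),(190,110)]
for n,c,o in [("grip",(67,205,241,240),P),("c1",(33,143,125,252),P),("c2",(110,273,335,215),P),("rim",(236,140,171,111),P),
  ("tip2",(92,192,265,163),F),("xb1",(187,57,102,100),F),("xb2",(278,125,212,85),F),("bend2",(120,212,252,172),F)]:
    a,b=p(*c,*o); X,e=tri(A,a,B,b); print(n,X.round(4),round(e,4))
a,b=p(236,140,171,111,*P);print(onz(A,*a,.07),onz(B,*b,.07))
a,b=p(92,192,150,178,*F);print("tip1 on z.278",onz(B,*b,.276))
# wrist fork
# other objects' top centres (800px coords) in scene
for n,u,v,z in [("tin",519,415,.085),("jar",433,458,.062),("stone",494,362,.024),("tape",428,291,.024),("bottle",576,350,.13),("grinder",268,345,.03),("brown",333,282,.07)]:
    print(n,onz(A,u*.7,v*.7,z).round(3))
E
```

```text
grip [ 0.5262 -0.2596  0.0681] 0.0043
c1 [ 0.4789 -0.2473  0.0644] 0.0045
c2 [ 0.5712 -0.2647  0.0685] 0.0037
rim [ 0.538  -0.1733  0.0638] 0.0014
tip2 [0.5368 0.1755 0.2719] 0.0027
xb1 [0.4819 0.2932 0.2712] 0.0007
xb2 [0.5485 0.2896 0.27  ] 0.0025
bend2 [0.5379 0.1959 0.2551] 0.0032
[ 0.54201205 -0.17517893  0.07      ] [ 0.53476041 -0.17987677  0.07      ]
tip1 on z.278 [0.47052901 0.16930625 0.276     ]
tin [ 0.789 -0.038  0.085]
jar [ 0.757 -0.179  0.062]
stone [0.653 0.04  0.024]
tape [0.446 0.06  0.024]
bottle [0.775 0.091 0.13 ]
grinder [ 0.383 -0.25   0.03 ]
brown [ 0.357 -0.092  0.07 ]
```

View pics/wrist0.png

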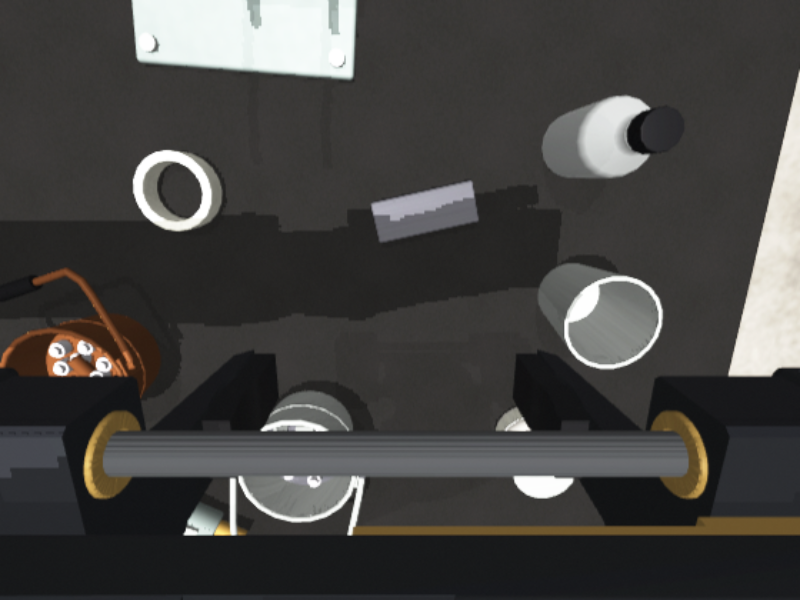

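Request:
carry_out:
  rows:
    - [[-13,-5,3],[0,0,50],0.7]
    - [[-13,-5,3],[0,0,50],0.7]
    - [[-13,-5,3],[0,0,50],0.7]
    - [[-13,-5,3],[0,0,50],0.7]
    - [[-13,-5,3],[0,0,50],0.7]
    - [[-13,-5,3],[0,0,50],0.7]
    - [[-26,-9.8,11],[0,0,99],0.7]
    - [[-26,-9.8,11],[0,0,99],0.7]
    - [[-26,-9.8,11],[0,0,99],0.7]
    - [[-26,-9.8,11],[0,0,99],0.7]
    - [[-26,-9.8,11],[0,0,99],0.7]
    - [[-26,-9.8,11],[0,0,99],0.7]
  newtons: 40

```text
clock: 1.35
tool_pos: [0.5264, -0.2605, 0.128]
eef_rot: [0.997, -0.082, -0.001, -0.0]
contact_force: [0.6, -0.4, 0.2]
opening: 0.304
finger_force: 0.0
```

```bash
python3 - <<'E'
from h import *
import pickle
S={n:snap(n) for n in("scene","side","wrist")}
pickle.dump(S,open("S1.pkl","wb"))
st=r.get_state();print(st["clock"],st["tool_pos"],R.from_quat(st["eef_rot"]).as_matrix().round(3),st["q"].round(2))
w=S["wrist"]["image"]
sc=S["side"]["image"][230:330,230:370]
im=np.zeros((600,800,3),np.uint8)
im[:300,:400]=cv2.resize(w,(400,300))
im[:300,400:]=cv2.resize(S["side"]["image"][240:330,250:370],(400,300))
im[300:,400:]=cv2.resize(S["scene"]["image"][220:310,180:300],(400,300))
im[300:,:400]=cv2.resize(S["scene"]["image"][80:200,320:480],(400,300))
cv2.imwrite("pics/c1.png",im[:,:,::-1])
E
```

```text
1.5 [ 0.52696466 -0.25968624  0.12843073] [[ 0.988 -0.154 -0.001]
 [-0.154 -0.988  0.   ]
 [-0.001 -0.    -1.   ]] [ 0.25  0.8   0.23  1.79 -0.3   0.58 -1.06]
```

View pics/c1.png

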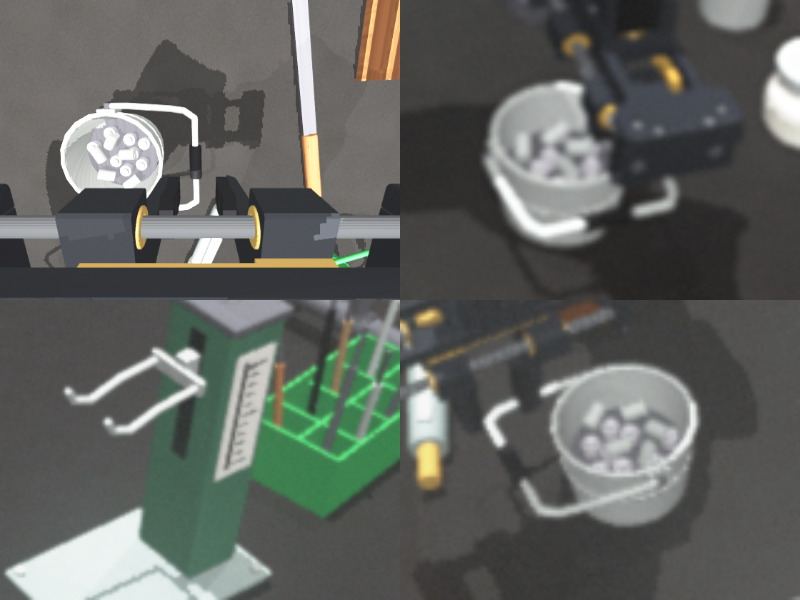

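The wrist view shows the sleeve at crop (196,162), between the fingers, with the bar nearly parallel to the image columns. The scene view now shows both fork tips, at crop (70,393) and (110,425).

```bash
python3 - <<'E'
from h import *
import pickle
S0=pickle.load(open("S.pkl","rb"));S=pickle.load(open("S1.pkl","rb")); W=S["wrist"];A,B=S0["scene"],S0["side"]
w=lambda u,v:(u*1.4,v*1.4)
for n,pw,pa,pb in [("grip",(196,162),(200+67/5-.4,228+41-.4),(265+48.2-.4,258+48-.4)),("c1far",(197,207),(206.2,256.2),(289.6,308)),("c2",(195,109),(221.6,282.2),(331.6,300.6)),("rim",(112,155),(246.8,255.6),(298.8,279.8))]:
    for nm,C,q in(("scene",A,pa),("side",B,pb)):
        X,e=tri(W,w(*pw),C,q);print(n,nm,X.round(4),round(e,4))
    z=.07 if n=="rim" else .066
    print("  plane",onz(W,*w(*pw),z).round(4))
print("pose",np.array(W["pose"]).round(3))
for n,a,b in[("tip1",(348,117.2),(219.6,145.2)),("tip2",(363.8,129.2),(242.6,142.2)),("xb1",(382.4,100.9),(210,129.6)),("xb2",(400,114.7),(232,126.6))]:
    X,e=tri(A,a,B,b);print(n,X.round(4),round(e,4))
E
```

```text
grip scene [ 0.5292 -0.2597  0.0742] 0.0003
grip side [ 0.5269 -0.2599  0.0661] 0.0016
  plane [ 0.5263 -0.2593  0.066 ]
c1far scene [ 0.4755 -0.2501  0.0621] 0.0061
c1far side [ 0.4765 -0.2513  0.0707] 0.0033
  plane [ 0.475  -0.2522  0.066 ]
c2 scene [ 0.5806 -0.2675  0.0836] 0.0004
c2 side [ 0.5766 -0.2647  0.063 ] 0.006
  plane [ 0.5791 -0.2668  0.066 ]
rim scene [ 0.5501 -0.1813  0.0801] 0.0035
rim side [ 0.543  -0.1694  0.0555] 0.0048
  plane [ 0.5479 -0.1785  0.07  ]
pose [[-0.157  0.948  0.276  0.598]
 [-0.988 -0.15  -0.045 -0.273]
 [-0.002 -0.28   0.96   0.274]
 [ 0.     0.     0.     1.   ]]
tip1 [0.4756 0.1847 0.2677] 0.002
tip2 [0.5381 0.1775 0.2697] 0.0003
xb1 [0.4822 0.2944 0.2709] 0.0011
xb2 [0.5484 0.289  0.27  ] 0.0028
```

Request:
carry_out:
  rows:
    - [[0,0,2.5],[0,0,0],0.7]
    - [[0,0,5],[0,0,0],0.7]
    - [[0,0,7],[0,0,0],0.7]
    - [[0,0,7.9],[0,0,0],0.7]
    - [[0,0,7.9],[0,0,0],0.7]
    - [[0,0,7.9],[0,0,0],0.85]
    - [[0,0,7.9],[0,0,0],0.95]
    - [[0,0,7.9],[0,0,0],0.95]
    - [[0,0,7.9],[0,0,0],0.95]
    - [[0,0,7.9],[0,0,0],0.95]
  newtons: 20

```text
clock: 2.5
tool_pos: [0.5275, -0.2595, 0.0501]
eef_rot: [0.997, -0.078, 0.0, -0.0]
contact_force: [1.1, 3.3, 0.2]
opening: 0.121
finger_force: 19.7
```

Request:
carry_out:
  rows:
    - [[0,-0.1,-0.58],[0,0,0],0.95]
    - [[0,-0.21,-1.17],[0,0,0],0.95]
    - [[0,-0.4,-1.78],[0,0,0],0.95]
    - [[0,-0.62,-2.38],[0,0,0],0.95]
    - [[0,-0.9,-2.95],[0,0,0],0.95]
    - [[0,-1.2,-3.51],[0,0,0],0.95]
    - [[0,-1.56,-4.04],[0,0,0],0.95]
    - [[0,-1.95,-4.54],[0,0,0],0.95]
    - [[0,-2.38,-5.01],[0,0,0],0.95]
    - [[0,-2.84,-5.45],[0,0,0],0.95]
    - [[0,-2.84,-5.45],[0,0,0],0.95]

```text
clock: 3.6
tool_pos: [0.5319, -0.2319, 0.1051]
eef_rot: [0.997, -0.078, 0.001, 0.0]
contact_force: [-0.8, -0.3, 0.4]
opening: 0.12
finger_force: 19.6
```

```bash
python3 - <<'E'
from h import *
S={n:snap(n) for n in("scene","side")}
print(r.get_state()["tool_pos"],r.get_state()["contact_force"])
im=np.hstack([cv2.resize(S["side"]["image"][210:330,250:370],(400,400)),cv2.resize(S["scene"]["image"][180:300,180:300],(400,400))])
cv2.imwrite("pics/c2.png",im[:,:,::-1])
E
```

```text
[ 0.53182381 -0.23231861  0.10462614] [-0.75203736 -0.36764367  1.37208744]
```

View pics/c2.png

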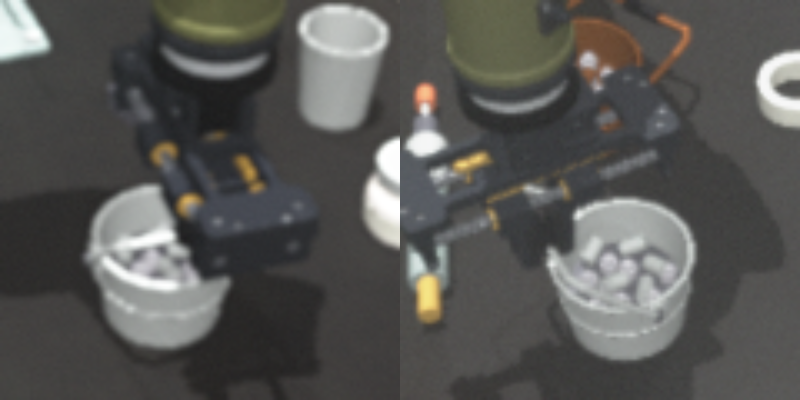

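The pail stands upright and hasn't moved: its rim centre is at the same pixels within about 1 px. The bail is about halfway up, so I'll continue the arc.

Request:
carry_out:
  rows:
    - [[0,-0.49,-0.4],[0,0,0],0.95]
    - [[0,-1.02,-0.77],[0,0,0],0.95]
    - [[0,-1.57,-1.09],[0,0,0],0.95]
    - [[0,-2.14,-1.38],[0,0,0],0.95]
    - [[0,-2.73,-1.61],[0,0,0],0.95]
    - [[0,-3.34,-1.81],[0,0,0],0.95]
    - [[0,-3.96,-1.95],[0,0,0],0.95]
    - [[0,-4.59,-2.06],[0,0,0],0.95]
    - [[0,-5.09,-2.12],[0,0,0],0.95]
    - [[0,-5.6,-2.18],[0,0,0],0.95]
    - [[0,-5.6,-2.2],[0,0,0],0.95]
    - [[0,-5.6,-2.2],[0,0,0],0.95]
  newtons: 40

```text
clock: 4.9
tool_pos: [0.5401, -0.1755, 0.1263]
eef_rot: [0.997, -0.078, -0.0, -0.001]
contact_force: [-2.8, -0.1, 4.8]
opening: 0.117
finger_force: 38.7
```

Request:
carry_out:
  rows:
    - [[0,0,-0.1],[0,0,0],0.95]
    - [[0,0,-0.1],[0,0,0],0.95]
    - [[0,0,-0.1],[0,0,0],0.95]
    - [[0,0,-0.1],[0,0,0],0.95]

```text
clock: 5.3
tool_pos: [0.5401, -0.1765, 0.1267]
eef_rot: [0.997, -0.078, -0.0, -0.0]
contact_force: [0.7, 0.7, -6.3]
opening: 0.117
finger_force: 39.9
```

Request:
carry_out:
  rows:
    - [[0,0,0],[0,0,0],0.95]
    - [[0,0,0],[0,0,0],0.95]
    - [[0,0,-0.3],[0,0,0],0.95]
    - [[0,0,-0.8],[0,0,0],0.95]
    - [[0,0,-1.5],[0,0,0],0.95]
    - [[0,0,-2.5],[0,0,0],0.95]
    - [[0,0,-3.5],[0,0,0],0.95]
    - [[0,0,-4.5],[0,0,0],0.95]
    - [[0,0,-5.2],[0,0,0],0.95]
    - [[0,0,-5.6],[0,0,0],0.95]
    - [[0,0,-5.6],[0,0,0],0.95]
    - [[0,0,-5.6],[0,0,0],0.95]

```text
clock: 6.5
tool_pos: [0.54, -0.1765, 0.1831]
eef_rot: [0.997, -0.078, -0.0, -0.0]
contact_force: [1.0, -0.6, -6.3]
opening: 0.119
finger_force: 39.9
```

```bash
python3 - <<'E'
from h import *
S={n:snap(n) for n in("scene","side")}
print(r.get_state()["tool_pos"],r.get_state()["contact_force"],r.get_state()["moment"])
im=np.hstack([cv2.resize(S["side"]["image"][170:330,230:390],(400,400)),cv2.resize(S["scene"]["image"][150:310,180:340],(400,400))])
cv2.imwrite("pics/c3.png",im[:,:,::-1])
E
```

```text
[ 0.53986878 -0.17643413  0.18276337] [ 0.2386282  -0.38068104 -5.53977825] [0.02021459 0.10726798 0.01956627]
```

View pics/c3.png

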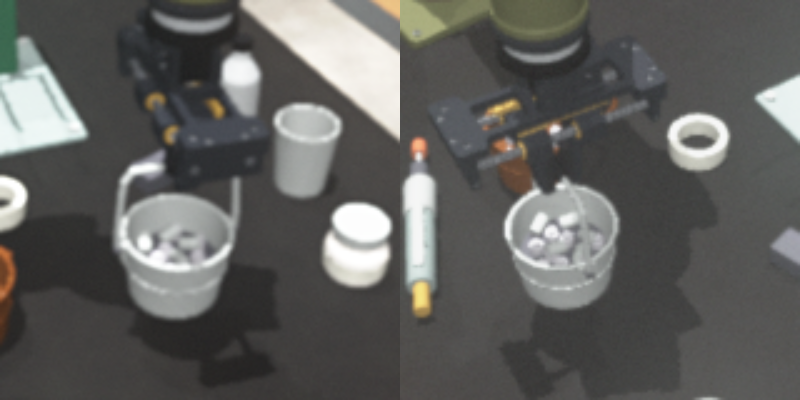

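The pail hangs level, clear of the bench, with its bail upright. It weighs about 6 N. I'll carry it towards the fork.

Request:
carry_out:
  rows:
    - [[0,0,-0.5],[0,0,0],0.95]
    - [[0,0,-1.5],[0,0,0],0.95]
    - [[0,0,-3],[0,0,0],0.95]
    - [[0,0,-4.7],[0,0,0],0.95]
    - [[-0.1,-0.3,-6.4],[0,0,0],0.95]
    - [[-0.3,-0.9,-8],[0,0,0],0.95]
    - [[-0.5,-1.8,-9.2],[0,0,0],0.95]
    - [[-0.9,-3,-10],[0,0,0],0.95]
    - [[-1.3,-4.5,-10.4],[0,0,0],0.95]
    - [[-1.8,-6.2,-10.4],[0,0,0],0.95]
    - [[-2.3,-8,-10.4],[0,0,0],0.95]
    - [[-2.9,-10,-10.4],[0,0,0],0.95]

```text
clock: 7.8
tool_pos: [0.5266, -0.0717, 0.2872]
eef_rot: [0.997, -0.078, -0.0, -0.0]
contact_force: [0.7, -0.1, -5.6]
opening: 0.118
finger_force: 39.9
```

Request:
carry_out:
  rows:
    - [[-0.6,-2,0],[1.5,0,-0.5],0.95]
    - [[-1.2,-4.1,0],[3,0,-1],0.95]
    - [[-1.8,-6.2,0],[4.5,-0.1,-1.5],0.95]
    - [[-2.4,-8.3,0],[6,-0.2,-2],0.95]
    - [[-3,-10.4,0],[7.5,-0.2,-2.5],0.95]
    - [[-3.6,-12.4,0],[9,-0.3,-3],0.95]
    - [[-4.2,-14.2,0],[10.5,-0.4,-3.5],0.95]
    - [[-4.6,-15.7,0],[12,-0.5,-3.9],0.95]
    - [[-5,-16.9,0],[13,-0.5,-4.1],0.95]
    - [[-5.3,-17.7,0],[14,-0.5,-4.3],0.95]
    - [[-5.4,-18.2,0],[15,-0.6,-4.3],0.95]
    - [[-5.4,-18.4,0],[15,-0.6,-4.3],0.95]

```text
clock: 9.0
tool_pos: [0.5027, 0.1163, 0.2871]
eef_rot: [0.991, -0.041, 0.005, -0.131]
contact_force: [0.4, -0.9, -5.5]
opening: 0.117
finger_force: 39.9
```

```bash
python3 - <<'E'
from h import *
import pickle
S={n:snap(n) for n in("scene","side","wrist")}
pickle.dump(S,open("S3.pkl","wb"))
st=r.get_state();M=R.from_quat(st["eef_rot"]).as_matrix();print(st["clock"],st["tool_pos"],st["tool_pos"]-.019*M[:,2],M.round(3),st["contact_force"],st["q"].round(2))
im=np.zeros((600,800,3),np.uint8)
im[:300,400:]=cv2.resize(S["side"]["image"][80:200,150:310],(400,300))
im[300:,400:]=cv2.resize(S["scene"]["image"][80:200,270:430],(400,300))
im[:420,:400]=cv2.resize(S["wrist"]["image"],(400,300)).shape and np.vstack([cv2.resize(S["wrist"]["image"],(400,300)),np.zeros((120,400,3),np.uint8)])
cv2.imwrite("pics/c4.png",im[:,:,::-1])
E
```

```text
9.15 [0.5030152  0.11630833 0.28722029] [0.50261234 0.1114138  0.30557462] [[ 0.997 -0.079  0.021]
 [-0.082 -0.963  0.258]
 [-0.    -0.258 -0.966]] [-0.22545883 -0.29393104 -5.11835088] [-0.27  0.48  0.17  1.91 -0.49  0.77 -1.42]
```

View pics/c4.png

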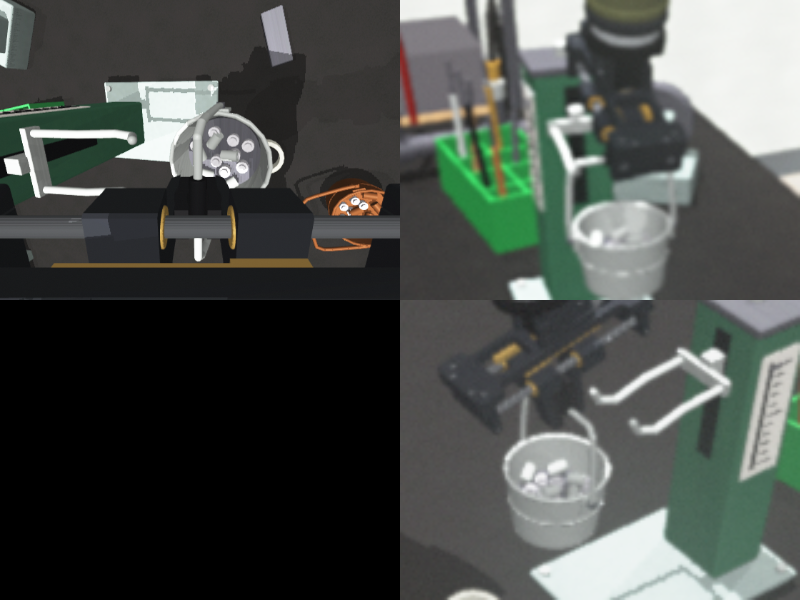

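The wrist view shows the fork tips at crop (132,138) and (132,193), ahead of the bar. In the scene view the pail hangs in front of the fork at the right height. I'll refine the seat position from this closer view.

```bash
python3 - <<'E'
from h import *
import pickle
S=pickle.load(open("S3.pkl","rb")); W,A=S["wrist"],S["scene"]
t=[(132*1.4,138*1.4),(132*1.4,193*1.4)]
for q,a in zip(t,[(363.6,129.6),(348,117.4)]):
    print(onz(W,*q,.274).round(4),[x if np.isscalar(x) else x.round(4) for x in tri(W,q,A,a)])
a,b=onz(W,*t[0],.274),onz(W,*t[1],.274);m=(a+b)/2;d=a-b;yaw=np.arctan2(d[1],d[0]);print("mid",m,"len",np.linalg.norm(d),"yaw",yaw)
# crossbar top edge ends
for q in[(27,131),(40,193)]: print("xb",onz(W,q[0]*1.4,q[1]*1.4,.278).round(4))
st=r.get_state();M=R.from_quat(st["eef_rot"]).as_matrix();g=st["tool_pos"]-.019*M[:,2]
for yw in(-.08,):
    ya=np.array([-np.sin(yw),np.cos(yw)]);s=np.r_[m[:2]+.03*ya,.263]
    print("seat",s,"delta tool cm",(M.T@(s-g)*100).round(2),"up1cm",M.T[:,2].round(3))
E
```

```text
[0.5399 0.1717 0.274 ] [array([0.5393, 0.1749, 0.2703]), np.float64(0.0013069730679664854)]
[0.4896 0.1807 0.274 ] [array([0.4929, 0.1715, 0.2823]), np.float64(0.00651380291568328)]
mid [0.51477688 0.17622669 0.274     ] len 0.05108168507550867 yaw -0.17769863152928392
xb [0.5499 0.2787 0.278 ]
xb [0.4862 0.2852 0.278 ]
seat [0.51717432 0.20613074 0.263     ] delta tool cm [ 0.67 -8.13  6.58] up1cm [-0.    -0.258 -0.966]
```

Request:
carry_out:
  rows:
    - [[0,-0.4,0.1],[0,0,0],0.95]
    - [[0,-1.1,0.3],[0,0,0],0.95]
    - [[0,-2,0.54],[0,0,0],0.95]
    - [[0,-3,0.8],[0,0,0],0.95]
    - [[0,-4.1,1.1],[0,0,0],0.95]
    - [[0,-5.2,1.39],[0,0,0],0.95]
    - [[0,-6.3,1.69],[0,0,0],0.95]
    - [[0,-7.3,1.96],[0,0,0],0.95]
    - [[0,-8.1,2.17],[0,0,0],0.95]
    - [[0,-8.7,2.33],[0,0,0],0.95]
    - [[0,-9.1,2.44],[0,0,0],0.95]
    - [[0,-9.1,2.44],[0,0,0],0.95]

```text
clock: 10.35
tool_pos: [0.5103, 0.2113, 0.2872]
eef_rot: [0.991, -0.04, 0.005, -0.131]
contact_force: [-0.2, 0.8, -5.9]
opening: 0.115
finger_force: 39.9
```

```bash
python3 - <<'E'
from h import *
import pickle
S={n:snap(n) for n in("scene","side","wrist")}
pickle.dump(S,open("S4.pkl","wb"))
st=r.get_state();M=R.from_quat(st["eef_rot"]).as_matrix();print(st["clock"],st["tool_pos"]-.019*M[:,2],M.round(3),st["contact_force"])
im=np.zeros((600,800,3),np.uint8)
im[:300,400:]=cv2.resize(S["side"]["image"][80:170,180:300],(400,300))
im[300:,400:]=cv2.resize(S["scene"]["image"][70:160,310:430],(400,300))
im[:600,:400]=cv2.resize(S["wrist"]["image"][60:360,80:280],(400,600))
cv2.imwrite("pics/c5.png",im[:,:,::-1])
E
```

```text
10.5 [0.51001529 0.20528978 0.30557165] [[ 0.997 -0.08   0.021]
 [-0.082 -0.963  0.258]
 [-0.    -0.259 -0.966]] [ 0.13834583  0.41710364 -6.8218428 ]
```

View pics/c5.png

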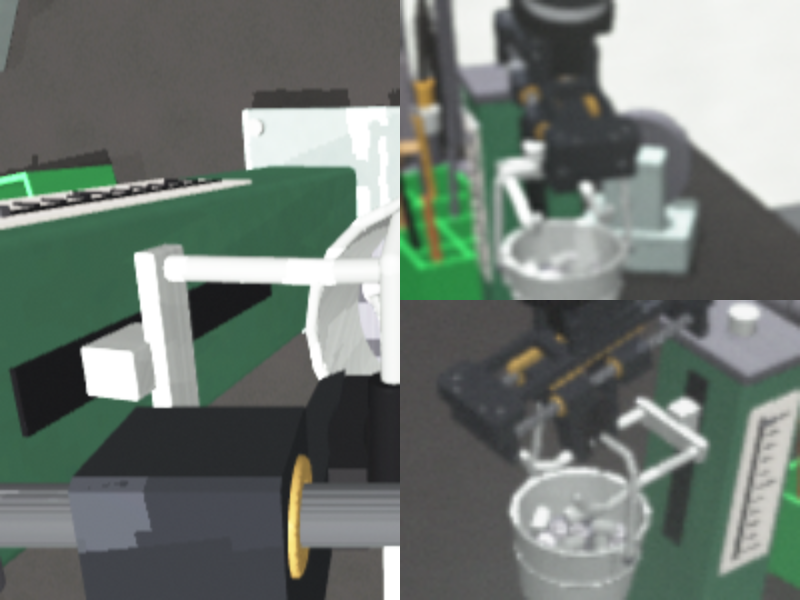

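```bash
python3 - <<'E'
from h import *
import pickle
S=pickle.load(open("S4.pkl","rb")); W=S["wrist"]
g=np.array([.5100,.2053]);xa=np.array([.9968,-.0798]);ya=np.array([.0798,.9968])
for n,u,v,z in[("prong near bar",365,270,.262),("prong mid",280,269,.27),("prong base",175,268,.278)]:
    p=onz(W,80+u/2,60+v/2,z)[:2]-g;print(n,(p@xa*1000).round(1),(p@ya*1000).round(1))
w=S["wrist"]["image"]
E
```

```text
prong near bar 31.1 19.0
prong mid 31.8 42.5
prong base 32.2 72.1
```

The prong lies 31 mm to the side of the bar's middle (30 expected), so the alignment is good. I'll lower to just above the saddles and average the force reading.

Request:
carry_out:
  rows:
    - [[0,0.1,0.4],[0,0,0],0.95]
    - [[0,0.25,0.95],[0,0,0],0.95]
    - [[0,0.41,1.55],[0,0,0],0.95]
    - [[0,0.57,2.15],[0,0,0],0.95]
    - [[0,0.73,2.75],[0,0,0],0.95]
    - [[0,0.83,3.1],[0,0,0],0.95]
    - [[0,0.88,3.3],[0,0,0],0.95]
    - [[0,0.88,3.3],[0,0,0],0.95]
    - [[0,0.88,3.3],[0,0,0],0.95]

```text
clock: 11.4
tool_pos: [0.5105, 0.2108, 0.2532]
eef_rot: [0.991, -0.04, 0.005, -0.131]
contact_force: [-0.5, 0.4, -5.5]
opening: 0.115
finger_force: 39.9
```

```bash
cat >> h.py <<'E'
def favg(n):
    F=[]
    for _ in range(n): r.snapshot("wrist"); F.append(r.get_state()["contact_force"])
    F=np.array(F);st=r.get_state();M=R.from_quat(st["eef_rot"]).as_matrix()
    print(round(st["clock"],2),"grip",(st["tool_pos"]-.019*M[:,2]).round(4),"F",F.mean(0).round(2),"sd",F.std(0).round(2))
E
python3 -c "
from h import *
favg(14)"
```

```text
12.1 grip [0.5099 0.2059 0.2714] F [-0.12 -0.04 -5.96] sd [0.46 0.43 0.52]
```

Request:
carry_out:
  rows:
    - [[0,0.08,0.29],[0,0,0],0.95]
    - [[0,0.16,0.58],[0,0,0],0.95]
    - [[0,0.23,0.87],[0,0,0],0.95]
    - [[0,0.31,1.16],[0,0,0],0.95]
    - [[0,0.39,1.45],[0,0,0],0.95]
    - [[0,0.47,1.74],[0,0,0],0.95]
    - [[0,0.54,2.03],[0,0,0],0.95]
    - [[0,0.62,2.32],[0,0,0],0.95]
    - [[0,0.7,2.61],[0,0,0],0.95]
    - [[0,0.78,2.9],[0,0,0],0.95]
    - [[0,0.78,2.9],[0,0,0],0.95]

```text
clock: 13.2
tool_pos: [0.5103, 0.2108, 0.2228]
eef_rot: [0.991, -0.04, 0.005, -0.13]
contact_force: [-0.4, 0.2, -3.7]
opening: 0.119
finger_force: 39.7
```

```bash
python3 -c "
from h import *
favg(10)"
```

```text
13.7 grip [0.5099 0.2059 0.2415] F [-0.9  -0.08 -3.37] sd [0.37 0.52 0.31]
```

Request:
carry_out:
  rows:
    - [[0,0.08,0.29],[0,0,0],0.95]
    - [[0,0.16,0.58],[0,0,0],0.95]
    - [[0,0.23,0.87],[0,0,0],0.95]
    - [[0,0.31,1.16],[0,0,0],0.95]
    - [[0,0.39,1.45],[0,0,0],0.95]
    - [[0,0.47,1.74],[0,0,0],0.95]
    - [[0,0.54,2.03],[0,0,0],0.95]
    - [[0,0.62,2.32],[0,0,0],0.95]
    - [[0,0.7,2.61],[0,0,0],0.95]
    - [[0,0.75,2.8],[0,0,0],0.95]
    - [[0,0.75,2.8],[0,0,0],0.95]
    - [[0,0.75,2.8],[0,0,0],0.95]

```text
clock: 14.9
tool_pos: [0.5104, 0.2108, 0.1941]
eef_rot: [0.991, -0.04, 0.005, -0.131]
contact_force: [-0.3, 0.3, 0.1]
opening: 0.116
finger_force: 39.4
```

```bash
python3 -c "
from h import *
favg(20)"
```

```text
15.9 grip [0.51   0.2059 0.2124] F [-0.11  0.14 -0.55] sd [0.5  0.45 0.33]
```

Request:
carry_out:
  rows:
    - [[0,0.05,0.2],[0,0,0],0.95]
    - [[0,0.1,0.4],[0,0,0],0.95]
    - [[0,0.15,0.58],[0,0,0],0.95]
    - [[0,0.15,0.58],[0,0,0],0.95]
    - [[0,0.15,0.58],[0,0,0],0.95]

```text
clock: 16.4
tool_pos: [0.5104, 0.2108, 0.188]
eef_rot: [0.991, -0.04, 0.005, -0.131]
contact_force: [0.1, -0.1, -0.2]
opening: 0.118
finger_force: 39.3
```

```bash
python3 -c "
from h import *
favg(25)"
```

```text
17.65 grip [0.51   0.2059 0.2064] F [ 0.68 -0.03 -0.22] sd [0.46 0.59 0.48]
```

Request:
carry_out:
  rows:
    - [[0,0.02,0.1],[0,0,0],0.95]
    - [[0,0.02,0.1],[0,0,0],0.95]
    - [[0,0.02,0.1],[0,0,0],0.9]
    - [[0,0.02,0.1],[0,0,0],0.87]
    - [[0,0.02,0.1],[0,0,0],0.86]
    - [[0,0.02,0.1],[0,0,0],0.85]
    - [[0,0.02,0.1],[0,0,0],0.84]
    - [[0,0.02,0.1],[0,0,0],0.83]
    - [[0,0.02,0.1],[0,0,0],0.82]
    - [[0,0.02,0.1],[0,0,0],0.8]
  newtons: 3

```text
clock: 18.65
tool_pos: [0.5102, 0.2109, 0.1871]
eef_rot: [0.991, -0.04, 0.005, -0.131]
contact_force: [0.8, -0.3, 0.4]
opening: 0.199
finger_force: 0.0
```

Request:
carry_out:
  rows:
    - [[0,0,0],[0,0,0],0.75]
    - [[0,0,0],[0,0,0],0.7]
    - [[0,0,0],[0,0,0],0.65]
    - [[0,0,0],[0,0,0],0.6]
    - [[0,0,0],[0,0,0],0.6]
    - [[0,0,0],[0,0,0],0.6]

```text
clock: 19.25
tool_pos: [0.5103, 0.2109, 0.1871]
eef_rot: [0.991, -0.04, 0.005, -0.131]
contact_force: [-0.0, -0.6, 0.0]
opening: 0.402
finger_force: 0.0
```

```bash
python3 - <<'E'
from h import *
S={n:snap(n) for n in("scene","side")}
im=np.hstack([cv2.resize(S["side"]["image"][70:220,160:310],(400,400)),cv2.resize(S["scene"]["image"][70:220,310:460],(400,400))])
cv2.imwrite("pics/c6.png",im[:,:,::-1])
E
```

```text
(no output)
```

View pics/c6.png

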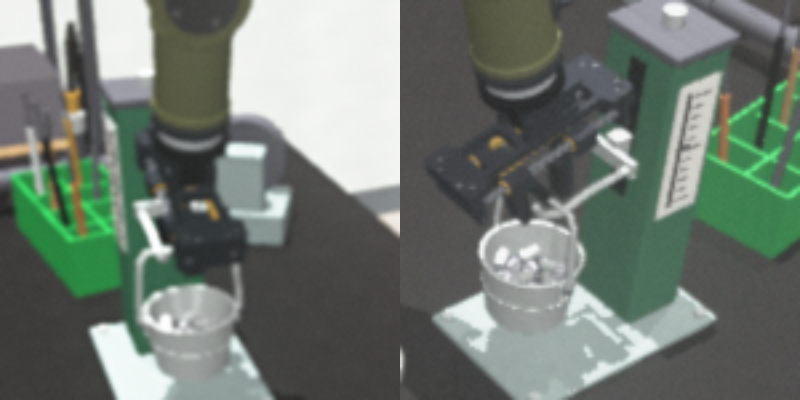

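The pail hangs level on the fork with the fingers open around the bar. I'll back out along the tool axis.

Request:
carry_out:
  rows:
    - [[0,0,-0.5],[0,0,0],0.6]
    - [[0,0,-1.2],[0,0,0],0.6]
    - [[0,0,-2],[0,0,0],0.6]
    - [[0,0,-3],[0,0,0],0.6]
    - [[0,0,-4],[0,0,0],0.6]
    - [[0,0,-5.5],[0,0,0],0.6]
    - [[0,0,-7],[0,0,0],0.6]
    - [[0,0,-8.5],[0,0,0],0.6]
    - [[0,0,-10],[0,0,0],0.6]
    - [[0,0,-11],[0,0,0],0.6]
    - [[0,0,-11],[0,0,0],0.6]
    - [[0,0,-11],[0,0,0],0.6]

```text
clock: 20.55
tool_pos: [0.5078, 0.1826, 0.2933]
eef_rot: [0.991, -0.04, 0.005, -0.131]
contact_force: [-0.7, 1.0, -1.0]
opening: 0.398
finger_force: 0.0
```

Request:
carry_out:
  rows:
    - [[0,0,0],[0,0,0],0.6]
    - [[0,0,0],[0,0,0],0.6]
    - [[0,0,0],[0,0,0],0.6]
    - [[0,0,0],[0,0,0],0.6]
    - [[0,0,0],[0,0,0],0.6]
    - [[0,0,0],[0,0,0],0.6]
    - [[0,0,0],[0,0,0],0.6]
    - [[0,0,0],[0,0,0],0.6]
    - [[0,0,0],[0,0,0],0.6]
    - [[0,0,0],[0,0,0],0.6]
    - [[0,0,0],[0,0,0],0.6]
    - [[0,0,0],[0,0,0],0.6]

```text
clock: 21.75
tool_pos: [0.508, 0.1825, 0.2933]
eef_rot: [0.991, -0.04, 0.005, -0.13]
contact_force: [0.5, 0.4, -0.3]
opening: 0.401
finger_force: 0.0
```

```bash
python3 - <<'E'
from h import *
S={n:snap(n) for n in("scene","side")}
b=snap("scene")["image"]; print(np.abs(S["scene"]["image"][70:220,310:460].astype(int)-b[70:220,310:460]).mean())
im=np.hstack([cv2.resize(S["side"]["image"][70:220,160:310],(400,400)),cv2.resize(S["scene"]["image"][70:220,310:460],(400,400))])
cv2.imwrite("pics/c7.png",im[:,:,::-1])
E
```

```text
1.534874074074074
```

View pics/c7.png

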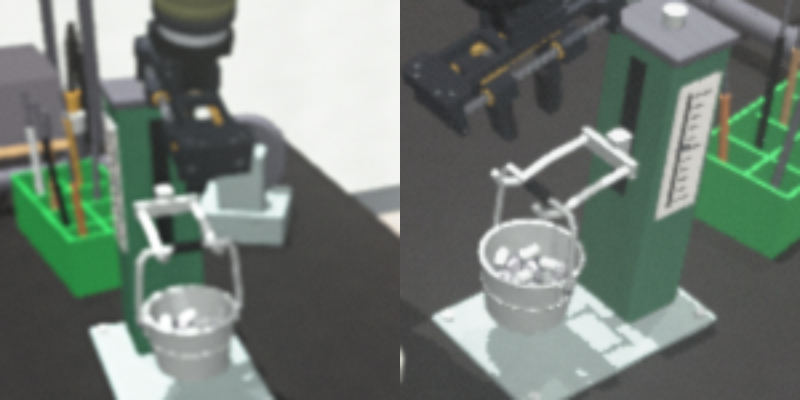

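The pail hangs level and still on both prongs, with the bar centred and in the saddles. The gripper is clear of everything.

```bash
python3 -c "
from h import *
print(r.finish_job())"
```

```text
the job is handed in; nothing more can be done
None
```

The job is handed in: the pail hangs by its bail on both prongs of the scale's fork, level and still in the last pictures, with the gripper clear and a measured weight of about 6 N; the hand-in gave no verdict.

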